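Fit the selector knob on the receiver's D-shaft and hold it down

ROBOT

A 6-joint arm with a two-finger parallel gripper is mounted at the origin on the work surface. World frame = base frame: x ahead of the robot, y to its left, z up, the work surface at z = 0. Lengths are in m, angles in rad, forces in N, time in s.
With the tool pointing down it reaches from about 0.275 to 0.85 m from the base axis. Payload 5.2 kg.
Tool frame: the origin (TCP) lies on the mounting face of the last link; the fingertips stand 173 mm ahead of it and the grasp point (between the pads) lies 155 mm ahead of it; z points along the fingers, y is the direction in which the jaws open and shut (so a half turn about z gives the same grasp; the last joint's range is limited). The gripper opens to 85 mm and grips with 20 to 120 N. Pads are 22 mm wide; open, the fingers measure 114 mm over their backs; the gripper's body (76 mm by 85 mm) begins 54 mm behind the grasp point. The pads swing forward as they close: fully open they stand 13 mm farther back than shut.
Start: joints at [-1.481, 0.259, 1.535, -0, 1.348, -0.203], TCP at [0.159, -0.527, 0.405] pointing down, gripper open.
Joint ranges: [-3.14, 3.14], [-0.91, 2.08], [0.19, 2.58], [-1.22, 4.36], [0.22, 2.71], [-3.12, 3.12]. Speed limits (rad/s): [2.57, 2.57, 3.14, 3.14, 3.14, 3.14].

INTERFACE

Orientations are given as a unit quaternion [w, x, y, z].
In Python, from rig import sense, snapshot, job_done, search_frame, regions_of gives the robot as it stands.
- The arm moves only by the tool play_rows, never from a script. Its argument "commands" is one flat list of numbers, 7 for each row, row after row: the shift along the tool's x, y, z in units of 25 mm (1.0 is 25 mm), then the turn, a rotation vector about the tool's x, y, z in units of 5 degrees (1.0 is 5 degrees), then the finger opening in mm, from 0 to 85.4. In form: [x, y, z, wx, wy, wz, claw, x, y, z, wx, wy, wz, claw, ...]. A call has 1 to 12 rows; each row is the pose to reach, as a shift and turn from the pose measured when the call began, along the tool's axes at that moment; what a row does not reach only later rows make up. A row lasts 1/12 s, in which the tool goes at most 41.7 mm and 7.16 degrees, less where a joint would pass 70% of its speed; a pose out of reach is approached as far as the arm can. A call with a gripper value outside its range is refused whole. The fingers move at their own pace and stop on an object; "squeeze" is the grip in N (left out, the last holds). Time passes only in rows, so rows that repeat a pose let the fingers close. It gives the time, the measured TCP pose, the force and the opening at its end, in the units of the state.
- sense(): the state, without advancing time (a new reading comes with each control period).
- snapshot(name): name is "scene" or "top"; returns a dict with "frame" (480x640x3 uint8, blue, green, red), "K" (3x3 intrinsics, pixels), "R" (3x3) and "t" (3): a world point X has camera coordinates R X + t. Camera axes: x right, y down, z forward; pixel columns grow to the right and rows downward; lengths in m; the calibration is good to about 2 mm. A picture is of the moment at which its call begins. There is no depth.
- job_done(): hands the job in, once; it reports no verdict.
Trained networks look in the newest picture that a camera, given by its name, has taken for a name from the list of things; names that differ only in an ending like _2 or _b are one class to them, and where a whole thing is asked for, a point or a joint stands for the part that bears it (a point fixed in the world has none). Each returns a list of dicts, best first, with "confidence" (0 to 1); they miss things now and then, are a little off and sometimes report something else, mostly with a low value. They report only what shows in the picture. A call takes as long as a camera call. They do not tell look-alikes from the thing itself.
- search_frame(target, camera): "xy" ([column, row] in pixels, amid what is visible of it).
- regions_of(target, camera): "mask" (480x640 bool, what is visible of it) and "xy" ([column, row] in pixels, amid what is visible of it).
The state is a dict: "clock": time; "qpos": joint angles; "qd": joint speeds; "joint_efforts": joint torques, N m; "tcp_pos": TCP position; "orientation": TCP orientation; "contact_force": force on the tool from outside, world axes, zero at the start; "moment": the same for the moment, N m; "opening": finger opening in m.
Only numpy, scipy, OpenCV 4.12 (cv2) and the standard library are available. Lean on these libraries where they do the work, as an engineer would, in place of code of your own. Each camera call takes 0.05 s, during which the arm holds its last target. There are 200 camera calls.

TASK

Pick up the loose black pointer knob, turn it so that its nose points the same way as the yellow line on the receiver module (the side with the flat of the D-shaped shaft), and push it onto the shaft until the sprung orange collar under it is pressed fully down. Finish while still pressing: keep the gripper on the knob, holding it fully down against the spring so that a colleague can tighten the set screw, and do not let go at the end. Leave the jar, the screwdriver and the carton where they are.

Things in the scene. Friction and masses are not known exactly. Their poses are not given: they have to be found in the camera images.
- knob_center (a point): Loose black knob standing on the mat, bore down, 60 g: a bar 40 mm long (x), 24 wide (y), 36 high, flat upright sides, pointed nose 32 mm from this point along +x, white line on top towards the nose. Point: on the bore's axis, half-way up (18 mm above the underside), z up. Blind D-bore in the underside, 20 mm deep, 13.6 mm across, its flat on the nose side 1.7 mm from the axis. Grip across the 24 mm.
- knob_nose (a point): Tip of the knob's nose, half-way up, 32 mm from knob_center along the knob's +x.
- shaft_top (a point): Centre of the top of the upright steel D-shaft on the module: 12 mm diameter, flat 1 mm from the axis, +x points out through the flat, z up; last 1.5 mm tapered. It turns stiffly (0.12 N m). The knob goes on only with its x along this x, within about 0.2 rad. Fully home, knob_center is level with this point; on the uncompressed collar 6 mm above it; misaligned it jams 4 mm or more above it.
- shaft_foot (a point): Where the shaft leaves the module's top panel, 28 mm below shaft_top, same axes. A black disc, 54 mm diameter, 2 mm thick, turns with the shaft here and carries a yellow line towards +x. The fixed silver module is 180 x 220 mm, 50 mm high, and lies flat; this point is 30 mm in front of (-x) and 45 mm left of its centre.
- collar (a joint): Orange sprung collar round the shaft, 24 mm diameter, under the fitted knob. Travel in m: 0 at rest (its top 12 mm below shaft_top), 0.006 fully down (18 mm below, hard stop). The spring pushes back with 4 N at 0, 10 N at 0.006, and lifts the knob again when let go.
- jar: Amber jar with a blue cap, 52 mm in diameter, 75 mm high; origin at the centre of its underside. To be left alone.
- screwdriver: Screwdriver about 180 mm long lying on the mat; origin under its middle part. To be left alone.
- carton: Open cardboard carton, 110 x 150 mm, 60 mm high; origin at the centre of its underside. To be left alone.
Not all that is in view belongs to the job. There is more than one size of the part that bears knob_center; the job needs the larger.

How it is judged:
By the outcome, as a careful person would: the job done as asked, in the order asked, and still so for the second after the job is handed in, while the arm keeps its last pose, push and grip.
It also fails if it takes over 38 s, if anything falls off the work surface, if the arm or the gripper's body presses on something with over 40 N, if the wrist force passes 120 N, or if a joint passes its speed limit or range.

## Working session

There is one attempt and no reset: what is moved stays moved. The work goes in short steps, Python scripts to look and compute and a tool call to move; the robot and the scene stay as the last step left them, time stands still between calls to the robot, and variables do not carry over. Pictures are saved under pics/ and viewed, about 8 in all and at most 12, crops included, and the job is handed in when it is done.

Besides the shell and the picture viewer there is one more tool, called after "Call:" as a command line: name --argument value ..., lists and objects as JSON in quotes. play_rows: Moves the arm, as the interface text tells. Its arguments: {"type":"object","properties":{"commands":{"type":"array"},"squeeze":{"type":"number"}},"required":["commands"]}

```bash
mkdir -p pics; cat > h.py <<'E'
import numpy as np, cv2
from rig import *
def ray(s,px):
    d=s["R"].T@np.linalg.inv(s["K"])@np.array([px[0],px[1],1.]); c=-s["R"].T@s["t"]; return c,d
def atz(s,px,z):
    c,d=ray(s,px); return c+d*(z-c[2])/d[2]
def proj(s,X):
    p=s["K"]@(s["R"]@np.asarray(X,float)+s["t"]); return p[:2]/p[2]
E
python3 - <<'E'
from h import *
for n in("scene","top"):
    s=snapshot(n); cv2.imwrite(f"pics/{n}0.png",s["frame"]); print(n,(-s["R"].T@s["t"]).round(3),s["K"][0,0])
    for t,z in(("knob_center",.018),("knob_nose",.018),("shaft_top",.078),("shaft_foot",.05),("collar",.066),("jar",.04),("screwdriver",.01),("carton",.03)):
        print(t,[(np.round(r["xy"],1).tolist(),round(r["confidence"],2),atz(s,r["xy"],z).round(3).tolist()) for r in search_frame(t,n)[:4]])
E
```

```text
scene [0.819 0.476 0.622] 486.920967383407
knob_center [([408.9, 271.7], 0.91, [0.48, 0.216, 0.018]), ([461.4, 269.9], 0.86, [0.412, 0.258, 0.018])]
knob_nose [([409.9, 274.3], 0.97, [0.482, 0.221, 0.018]), ([460.4, 268.8], 0.87, [0.412, 0.255, 0.018])]
shaft_top [([248.5, 152.3], 0.6, [0.578, -0.084, 0.078]), ([217.7, 315.7], 0.5, [0.757, 0.159, 0.078])]
shaft_foot [([252.7, 147.6], 0.98, [0.554, -0.12, 0.05])]
collar [([410.0, 271.3], 0.58, [0.505, 0.237, 0.066])]
jar [([219.8, 313.4], 0.62, [0.748, 0.135, 0.04])]
screwdriver [([513.1, 327.6], 0.56, [0.416, 0.365, 0.01])]
carton [([352.7, 420.8], 0.61, [0.682, 0.347, 0.03])]
top [0.47  0.135 1.106] 612.9887728588612
knob_center [([265.4, 289.6], 0.72, [0.488, 0.221, 0.018])]
knob_nose [([266.2, 291.1], 0.73, [0.485, 0.219, 0.018])]
shaft_top [([452.2, 248.5], 0.71, [0.564, -0.097, 0.078]), ([314.8, 143.4], 0.19, [0.738, 0.14, 0.078])]
shaft_foot [([453.9, 247.1], 0.59, [0.569, -0.106, 0.05])]
collar []
jar [([316.5, 141.5], 0.89, [0.752, 0.137, 0.04])]
screwdriver [([179.5, 326.4], 0.59, [0.42, 0.371, 0.01])]
carton [([191.8, 174.2], 0.71, [0.689, 0.357, 0.03])]
```

View pics/scene0.png

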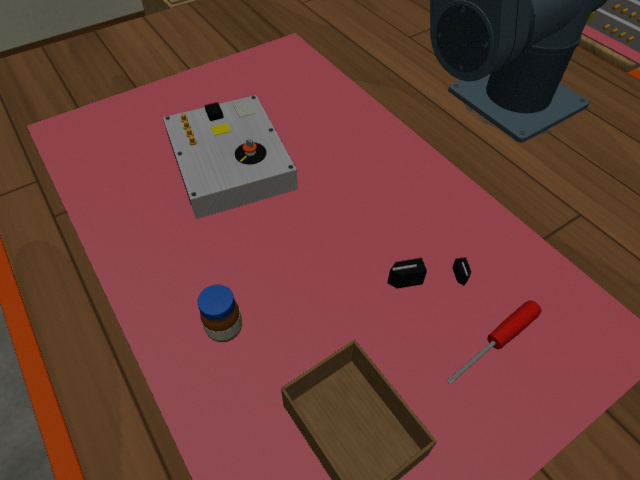

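View pics/top0.png

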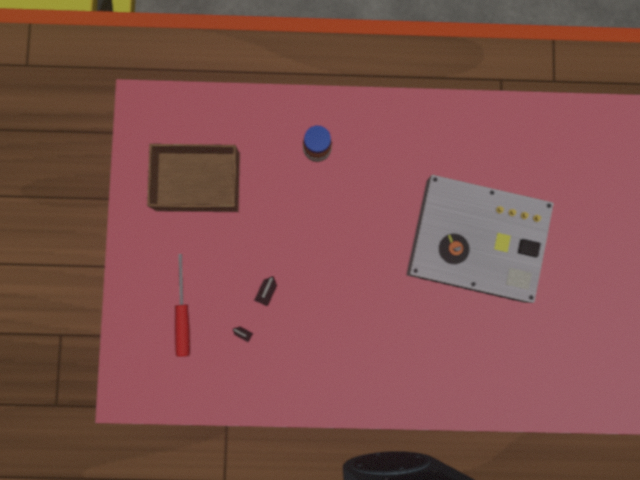

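The large knob is at scene (408,272) and top (266,291). Possible confusions are the small knob at scene (461,270) / top (242,334) and the black block on the module at top (529,248). I choose the larger one. The dial is at top (454,249), with its yellow line pointing up and slightly left. Next I check both in a close crop and measure them.

```bash
python3 - <<'E'
from h import *
a=cv2.imread("pics/top0.png");b=cv2.imread("pics/scene0.png")
def c(i,x,y,w=40): return cv2.resize(i[y-w*3//4:y+w*3//4,x-w:x+w],(400,300),interpolation=cv2.INTER_CUBIC)
cv2.imwrite("pics/crop1.png",np.vstack([np.hstack([c(a,260,300),c(a,454,249)]),np.hstack([c(b,420,272),c(b,250,152)])]))
s=snapshot("top"); f=s["frame"].astype(int)
B,G,R=f[...,0],f[...,1],f[...,2]
def sub(m,x0,x1,y0,y1):
    z=np.zeros_like(m); z[y0:y1,x0:x1]=m[y0:y1,x0:x1]; return np.argwhere(z)[:,::-1].astype(float)
# knob white line
g=f.max(2)
p=sub((f.min(2)>85)&(abs(R-B)<40),252,282,272,308); print("white",len(p))
W=np.array([atz(s,q,.036)[:2] for q in p]); m=W.mean(0); u=np.linalg.svd(W-m)[2][0]; print(m,u,np.ptp((W-m)@u))
k=sub(g<75,250,285,270,310); K=np.array([atz(s,q,.030)[:2] for q in k]); print("dark",len(k),K.mean(0),np.linalg.svd(K-K.mean(0))[2][0], k.min(0),k.max(0))
y=sub((R>120)&(G>100)&(B<90),435,475,228,270); Y=np.array([atz(s,q,.052)[:2] for q in y]); print("yel",len(y),y.mean(0),Y.mean(0))
d=sub((g<80),435,475,228,270); h=cv2.convexHull(d.astype(np.float32)); e=cv2.fitEllipse(h); print("disc",e, atz(s,e[0],.052))
o=sub((R>150)&(G<130)&(B<110)&(R-B>70),440,470,235,262); print("or",len(o),cv2.minEnclosingCircle(o.astype(np.float32)), atz(s,cv2.minEnclosingCircle(o.astype(np.float32))[0],.066))
s2=snapshot("scene")
for n,sn in(("top",s),("scene",s2)):
    r=regions_of("knob_center",n)
    for q in r[:2]:
        print(n,q["confidence"],q["xy"],q["mask"].sum())
print(sense()["clock"],sense()["opening"],sense()["orientation"])
E
```

```text
white 45
[0.49247932 0.21695906] [-0.92148716  0.38840882] 0.03401893561099506
dark 241 [0.48324171 0.21934921] [-0.90399197  0.42754943] [256. 279.] [275. 304.]
yel 1 [450. 238.] [ 0.58406832 -0.09850007]
disc ((453.55279541015625, 248.45779418945312), (29.18169403076172, 29.816316604614258), 117.14009857177734) [ 0.56601815 -0.10471361  0.052     ]
or 19 ((454.5, 245.5), 3.8079864978790283) [ 0.5698624 -0.1031424  0.066    ]
top 0.61 [265.2, 291.8] 390
top 0.48 [314.3, 142.5] 892
scene 0.89 [408.6, 270.9] 896
scene 0.7 [458.4, 268.3] 397
1.1 0.08526896296922637 [-3.09659664e-06  9.89301483e-01  1.45885489e-01  5.32119745e-06]
```

View pics/crop1.png

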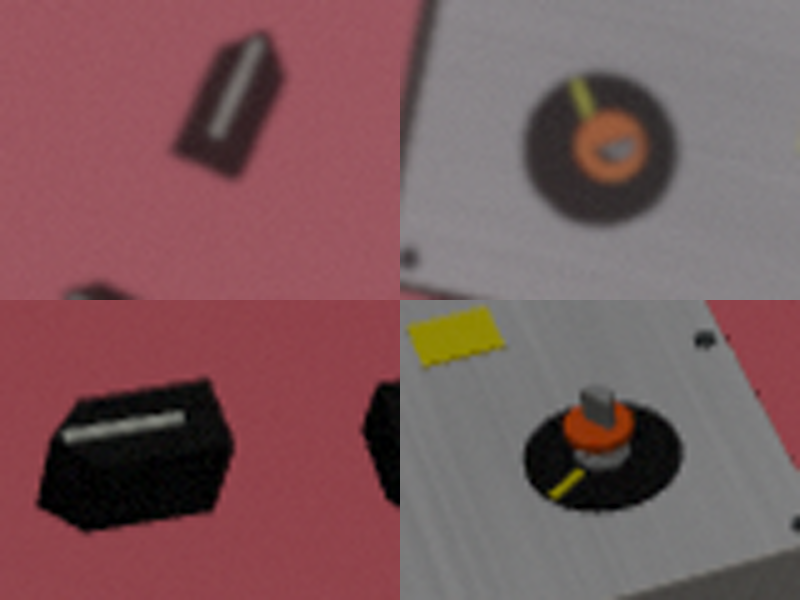

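```bash
cat > fit.py <<'E'
from h import *
from scipy.optimize import minimize
def knobmask(s,p):
    x,y,a,z0=p; c,n=np.cos(a),np.sin(a)
    P=[(-.02,-.012),(-.02,.012),(.02,.012),(.032,0),(.02,-.012)]
    q=np.array([proj(s,(x+c*u-n*v,y+n*u+c*v,z0+z)) for u,v in P for z in(0,.036)])
    m=np.zeros((480*4,640*4),np.uint8); h=cv2.convexHull(((q+.5)*4*16).astype(np.int32)); cv2.fillConvexPoly(m,h,1,shift=4)
    return cv2.resize(m.astype(np.float32),(640,480),interpolation=cv2.INTER_AREA)
def mat_mask(s,box):
    # not-mat soft mask: mat redness
    f=s["frame"].astype(np.float32); r=f[...,2]-f[...,1]
    x0,x1,y0,y1=box; out=np.zeros((480,640),np.float32); z=r[y0:y1,x0:x1]; M=np.median(z)
    out[y0:y1,x0:x1]=np.clip(1-z/M,0,1); out[out<.2]=0; return out
E
python3 - <<'E'
from fit import *
S={n:snapshot(n) for n in("top","scene")}
bx={"top":(249,290,268,312),"scene":(380,435,250,300)}
T={n:mat_mask(S[n],bx[n]) for n in S}
def cost(p,ns=S): return sum(np.abs(knobmask(S[n],p)-T[n]).sum()/T[n].sum() for n in ns)
for ns in(["top"],["scene"],["top","scene"]):
    f=lambda v:cost((v[0]/100,v[1]/100,v[2],0),ns)
    r=min((minimize(f,(48.6,21.9,a),method="Nelder-Mead",options=dict(initial_simplex=[(48.6,21.9,a),(49.2,21.9,a),(48.6,22.5,a),(48.6,21.9,a+.2)])) for a in(-.4,-.2,-.6)),key=lambda r:r.fun); print(ns,r.x,r.fun)
for n in S:
    s=S[n]; f=s["frame"].astype(float); c=proj(s,(.566,-.1045,.052)); Y=[];w=[]
    for y in range(int(c[1])-18,int(c[1])+18):
        for x in range(int(c[0])-18,int(c[0])+18):
            e=min(f[y,x,2],f[y,x,1])-f[y,x,0]
            P=atz(s,(x,y),.052)[:2]
            if e>20 and np.hypot(*(P-(.566,-.1045)))<.026: Y.append(P);w.append(e)
    Y=np.array(Y);w=np.array(w);m=(Y*w[:,None]).sum(0)/w.sum(); print(n,len(w),m,np.ptp(Y,0)); u=np.linalg.svd((Y-m)*np.sqrt(w)[:,None])[2][0]; print("line dir",np.arctan2(u[1],u[0]),"from c",np.arctan2(*(m-(.566,-.1045))[::-1]))
    # disc edge ellipse
    g=f.max(2); d=np.argwhere(g<(85 if n=="top" else 60))[:,::-1]; d=d[np.abs(d-c).max(1)<20].astype(np.float32)
    e=cv2.fitEllipse(cv2.convexHull(d)); print("disc",e,atz(s,e[0],.052))
E
```

```text
['top'] [48.33870999 22.08199649 -0.39409413] 0.45322370529174805
['scene'] [48.10643298 21.7291742  -0.38714586] 0.03836768865585327
['top', 'scene'] [48.29913263 21.96012055 -0.41922258] 0.6379069685935974
top 127 [ 0.57297856 -0.1037128 ] [0.03288631 0.02264844]
line dir -2.7429185973653007 from c 0.11232754279436129
disc ((453.6624450683594, 248.41722106933594), (29.58833122253418, 30.160717010498047), 130.3438720703125) [ 0.56609334 -0.10490396  0.052     ]
scene 91 [ 0.56919629 -0.11338848] [0.04119817 0.03127632]
line dir 0.632563119415131 from c -1.2255959713336912
disc ((249.8813934326172, 152.56646728515625), (22.857576370239258, 31.09138298034668), 86.79061889648438) [ 0.56516641 -0.109082    0.052     ]
```

```bash
cat >> h.py <<'E'
from scipy.spatial.transform import Rotation as Ro
def go(p,yaw):
    s=sense(); q=s["orientation"]; R=Ro.from_quat([q[1],q[2],q[3],q[0]])
    T=Ro.from_matrix(np.array([[np.cos(yaw),np.sin(yaw),0],[np.sin(yaw),-np.cos(yaw),0],[0,0,-1.]]))
    print("shift",(R.inv().apply(np.array(p)-s["tcp_pos"])/.025).round(3),"turn",((R.inv()*T).as_rotvec()/np.radians(5)).round(3))
E
python3 - <<'E'
from fit import *
go((.45,-.15,.36),-.05); go((.482,.219,.30),-.39)
S={n:snapshot(n) for n in("top","scene")}
C={"top":(.5661,-.1049),"scene":(.5652,-.1091)}
for n in S:
    s=S[n]; f=s["frame"].astype(float); c0=np.array(C[n]); Y=[];w=[]
    c=proj(s,(*c0,.052))
    for y in range(int(c[1])-18,int(c[1])+18):
        for x in range(int(c[0])-18,int(c[0])+18):
            b,g,r=f[y,x]; P=atz(s,(x,y),.052)[:2]
            if min(r,g)-b>25 and g>.8*r and np.hypot(*(P-c0))<.027: Y.append(P);w.append(min(r,g)-b)
    Y=np.array(Y);w=np.array(w); m=(Y*w[:,None]).sum(0)/w.sum(); u=np.linalg.svd((Y-m)*np.sqrt(w)[:,None])[2][0]; print(n,len(w),m,"dir",np.arctan2(u[1],u[0]),"fromc",np.arctan2(*(m-c0)[::-1]),np.hypot(*(m-c0)))
s=S["top"];f=s["frame"].astype(float)
t=mat_mask(s,(249,290,268,312)); print(np.percentile(t[275:305,255:276],[10,50,90]))
b=(cv2.morphologyEx((t>.25).astype(np.uint8),cv2.MORPH_CLOSE,np.ones((3,3)))).astype(np.float32); print(b.sum())
for a in(-.4,-.2):
    r=minimize(lambda v:np.abs(knobmask(s,(v[0]/100,v[1]/100,v[2],0))-b).sum(),(48.3,22,a),method="Nelder-Mead",options=dict(initial_simplex=[(48.3,22,a),(49,22,a),(48.3,22.6,a),(48.3,22,a-.2)])); print(r.x,r.fun)
E
```

```text
shift [ 15.501 -11.06    1.788] turn [-0.     0.     3.928]
shift [ 20.987 -24.822   4.188] turn [-0.     0.     7.824]
top 29 [ 0.58354203 -0.09860459] dir -2.7873257318454594 fromc 0.34638149076560315 0.018543373564194682
scene 21 [ 0.582088   -0.10313145] dir 0.3808215403167101 fromc 0.3397178011672275 0.01791167316989962
[0.        0.5869565 0.8550725]
413.0
[48.30346097 22.10956227 -0.38994399] 20.0625
[48.30225951 22.0995378  -0.39564796] 19.75
```

Call:
play_rows --commands '[15.5,-11,1.8,0,0,3.9,85,15.5,-11,1.8,0,0,3.9,85,15.5,-11,1.8,0,0,3.9,85,15.5,-11,1.8,0,0,3.9,85,15.5,-11,1.8,0,0,3.9,85,15.5,-11,1.8,0,0,3.9,85,15.5,-11,1.8,0,0,3.9,85,15.5,-11,1.8,0,0,3.9,85,15.5,-11,1.8,0,0,3.9,85,15.5,-11,1.8,0,0,3.9,85,15.5,-11,1.8,0,0,3.9,85,15.5,-11,1.8,0,0,3.9,85]'

```text
clock: 2.3
tcp_pos: [0.452, -0.1479, 0.3595]
orientation: [-0.001, 1.0, -0.023, 0.0]
contact_force: [-0.7, -0.3, 0.2]
opening: 0.085
```

```bash
python3 -c "
from h import *
go((.482,.219,.28),-.39); print(sense()['qpos'])"
```

```text
shift [  0.533 -14.711   3.201] turn [-0.017 -0.007  3.952]
[-5.51965019e-01  1.62304146e-01  1.77482189e+00  1.73015745e-03
  1.20440258e+00  1.06336019e+00]
```

Call:
play_rows --commands '[0.53,-14.7,3.2,0,0,3.95,70,0.53,-14.7,3.2,0,0,3.95,70,0.53,-14.7,3.2,0,0,3.95,70,0.53,-14.7,3.2,0,0,3.95,70,0.53,-14.7,3.2,0,0,3.95,70,0.53,-14.7,3.2,0,0,3.95,70,0.53,-14.7,3.2,0,0,3.95,70,0.53,-14.7,3.2,0,0,3.95,70,0.53,-14.7,3.2,0,0,3.95,70,0.53,-14.7,3.2,0,0,3.95,70,0.53,-14.7,3.2,0,0,3.95,70,0.53,-14.7,3.2,0,0,3.95,70]'

```text
clock: 3.3
tcp_pos: [0.4816, 0.2197, 0.2796]
orientation: [-0.0, 0.981, -0.192, -0.0]
contact_force: [0.2, -0.6, 0.5]
opening: 0.0705
```

```bash
python3 -c "
from h import *
go((.482,.219,.177),-.39); print(sense()['qpos'][5])
a=snapshot('top')['frame'];b=snapshot('scene')['frame']
cv2.imwrite('pics/hov.png',np.hstack([cv2.resize(a[230:350,206:326],(400,400)),cv2.resize(b[180:320,340:480],(400,400))]))"
```

```text
shift [0.026 0.025 4.104] turn [-0.009  0.003  0.035]
2.1741440313882685
```

View pics/hov.png

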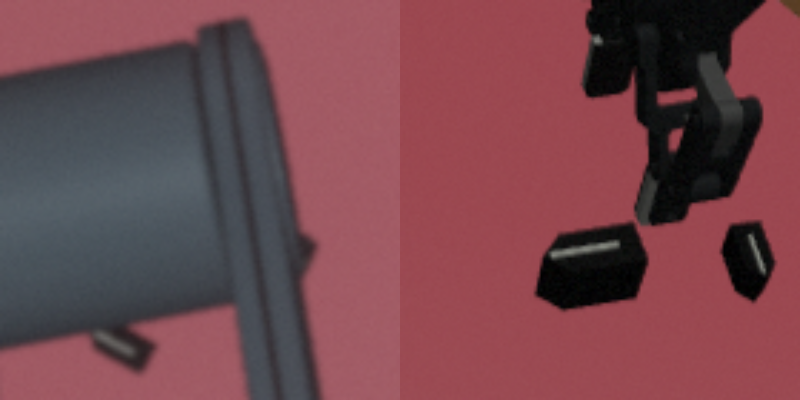

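```bash
python3 -c "
from h import *
s=snapshot('scene')
for z in(.11,.125,.018):
  for o in(-.035,0,.035): print(z,o,proj(s,(.482-o*np.sin(-.39),.219+o*np.cos(-.39),z)))"
```

```text
0.11 -0.035 [411.00098871 215.93022073]
0.11 0 [419.26239814 235.47661673]
0.11 0.035 [428.07594636 256.32936651]
0.125 -0.035 [412.68385952 208.75602268]
0.125 0 [421.15350936 228.42770272]
0.125 0.035 [430.2000427  249.43925722]
0.018 -0.035 [401.84853728 254.94777261]
0.018 0 [409.01563774 273.67031571]
0.018 0.035 [416.61229285 293.51498   ]
```

Call:
play_rows --commands '[0,0,1,0,0,0,60,0,0,2,0,0,0,60,0,0,2.8,0,0,0,60,0,0,3.4,0,0,0,60,0,0,3.8,0,0,0,60,0,0,4.1,0,0,0,60,0,0,4.1,0,0,0,50,0,0,4.1,0,0,0,40,0,0,4.1,0,0,0,32,0,0,4.1,0,0,0,26,0,0,4.1,0,0,0,20,0,0,4.1,0,0,0,15]' --squeeze 40

```text
clock: 4.45
tcp_pos: [0.4827, 0.218, 0.1789]
orientation: [-0.001, 0.981, -0.194, 0.002]
contact_force: [-1.0, -0.6, 7.0]
opening: 0.0236
```

Call:
play_rows --commands '[0,0,0,0,0,0,10,0,0,0,0,0,0,10,0,0,0,0,0,0,10,0,0,0,0,0,0,10,0,0,-0.5,0,0,0,10,0,0,-1.5,0,0,0,10,0,0,-3,0,0,0,10,0,0,-4,0,0,0,10,0,0,-4,0,0,0,10]' --squeeze 80

```text
clock: 5.2
tcp_pos: [0.4841, 0.2184, 0.284]
orientation: [-0.003, 0.981, -0.194, 0.006]
contact_force: [0.8, -0.5, -0.2]
opening: 0.023
```

```bash
python3 -c "
from h import *
go((.47,-.09,.29),.345); print(sense()['qpos'][5])
b=snapshot('scene')['frame']
cv2.imwrite('pics/held.png',cv2.resize(b[180:320,340:480],(500,500)))"
```

```text
shift [ 4.174 11.621 -0.29 ] turn [-0.043 -0.146 -8.426]
2.1741598260575463
```

View pics/held.png

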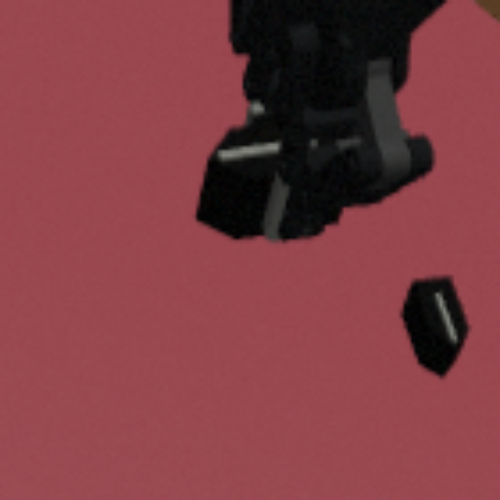

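```bash
python3 -c "
from h import *
go((.566,-.107,.285),.345)"
```

```text
shift [ 8.009 10.769 -0.142] turn [-0.034 -0.109 -8.428]
```

Call:
play_rows --commands '[8,10.8,-0.15,0,-0.1,-8.43,10,8,10.8,-0.15,0,-0.1,-8.43,10,8,10.8,-0.15,0,-0.1,-8.43,10,8,10.8,-0.15,0,-0.1,-8.43,10,8,10.8,-0.15,0,-0.1,-8.43,10,8,10.8,-0.15,0,-0.1,-8.43,10,8,10.8,-0.15,0,-0.1,-8.43,10,8,10.8,-0.15,0,-0.1,-8.43,10,8,10.8,-0.15,0,-0.1,-8.43,10,8,10.8,-0.15,0,-0.1,-8.43,10,8,10.8,-0.15,0,-0.1,-8.43,10,8,10.8,-0.15,0,-0.1,-8.43,10]'

```text
clock: 6.25
tcp_pos: [0.5647, -0.1071, 0.2836]
orientation: [-0.003, 0.985, 0.171, -0.001]
contact_force: [-0.4, 0.3, -0.7]
opening: 0.023
```

```bash
python3 -c "
from h import *
go((.566,-.107,.285),.345)
s=snapshot('scene');a=snapshot('top')
cv2.imwrite('pics/s1raw.png',s['frame']);cv2.imwrite('pics/t1raw.png',a['frame'])
for c in((.566,-.107,.078),(.566,-.107,.123)): print(proj(s,c),proj(a,c))
cv2.imwrite('pics/sh1.png',np.hstack([cv2.resize(s['frame'][90:170,205:295],(500,444),interpolation=2),cv2.resize(a['frame'][195:284,425:485],(300,444),interpolation=2)]))"
```

```text
shift [ 0.049  0.012 -0.057] turn [-0.06   0.008 -0.005]
[248.35700292 141.76208643] [458.39595338 247.19671538]
[245.22297507 120.09328796] [464.93571497 244.77904396]
```

View pics/sh1.png

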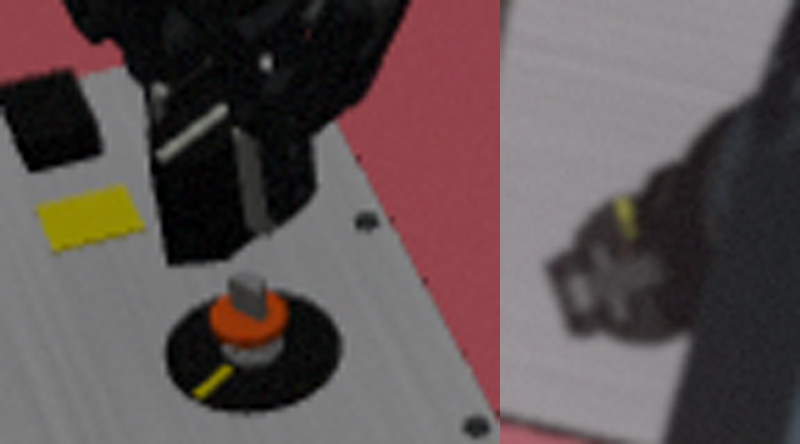

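```bash
cat > fit2.py <<'E'
from fit import *
import sys
def run(frame,s,tcp,yaw,zoff,box,name):
    f=frame.astype(float); x0,x1,y0,y1=box
    g=f.max(2); d=(g<60).astype(np.float32)
    w=f.min(2)
    sub=d[y0:y1,x0:x1].copy()
    sub=cv2.morphologyEx(sub,cv2.MORPH_CLOSE,np.ones((4,4)))
    def c(v):
        m=knobmask(s,(tcp[0]+v[0]/100,tcp[1]+v[1]/100,yaw,tcp[2]-zoff+v[2]/100))[y0:y1,x0:x1]; return np.abs(m-sub).sum()+ .5*v[2]**2*100*.2
    best=min((minimize(c,(a,b,z),method="Nelder-Mead",options=dict(initial_simplex=[(a,b,z),(a+.5,b,z),(a,b+.5,z),(a,b,z+.3)])) for a in(-.3,.3) for b in(-.3,.3) for z in(-.1,.2)),key=lambda r:r.fun)
    v=best.x; print("offset world mm",(v*10).round(2),"cost",best.fun,sub.sum())
    P=np.array([tcp[0]+v[0]/100,tcp[1]+v[1]/100,tcp[2]-zoff+v[2]/100])
    im=cv2.resize(frame,None,fx=6,fy=6,interpolation=cv2.INTER_CUBIC)
    m=knobmask(s,(P[0],P[1],yaw,P[2])); M=cv2.resize(m,None,fx=6,fy=6)
    cs,_=cv2.findContours((M>.5).astype(np.uint8),0,1); cv2.drawContours(im,cs,-1,(255,255,0),1)
    for z,col in((.078,(0,255,0)),(.05,(0,255,0))):
        q=proj(s,(.5652,-.1091,z)); cv2.circle(im,tuple(int(i) for i in (q+.5)*6),3,col,-1)
    cv2.imwrite(name,im[90*6:170*6,205*6:295*6]); return P
E
python3 - <<'E'
from fit2 import *
st=sense();s=snapshot("scene")
P=run(s["frame"],s,st["tcp_pos"],.345,.179,(215,247,116,138),"pics/f1.png")
e=P[:2]-np.array((.5652,-.1091)); c,n=np.cos(.345),np.sin(.345)
print(P,"knob-shaft world",e,"along x,y tool-ish",(c*e[0]+n*e[1])*1e3,(-n*e[0]+c*e[1])*1e3)
print(proj(s,(.5652,-.1091,.078)))
E
```

```text
offset world mm [-2.07  2.63 -0.  ] cost 43.68750000041058 322.0
[ 0.56282287 -0.10354179  0.1052808 ] knob-shaft world [-0.00237713  0.00555821] along x,y tool-ish -0.3572901306798759 6.034627819801999
[248.16800768 140.88646634]
```

View pics/f1.png

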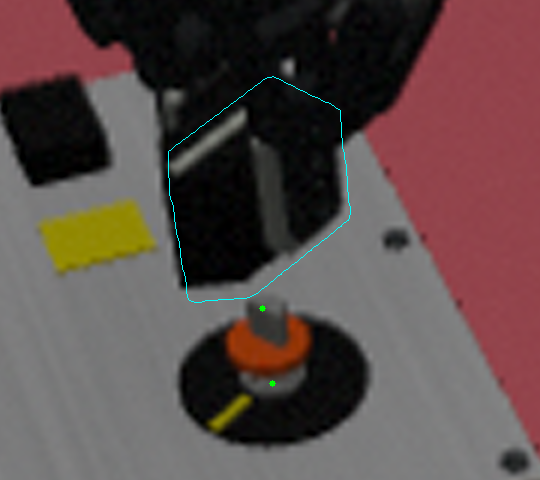

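```bash
cat > kp.py <<'E'
from h import *
from scipy.optimize import least_squares
def whiteline(fr,box,th):
    x0,x1,y0,y1=box; w=fr.min(2)[y0:y1,x0:x1].astype(float); p=np.argwhere(w>th)[:,::-1]+(x0,y0)
    return p,w[w>th]
E
python3 - <<'E'
from kp import *
b=cv2.imread("pics/scene0.png"); s=snapshot("scene")
# scene0 white line: local coords with scene-fit pose
p,w=whiteline(b,(392,422,258,276),70); x,y,a=.48106,.21729,-.387
L=np.array([atz(s,q,.036)[:2]-(x,y) for q in p]); c,n=np.cos(a),np.sin(a)
lx=L@(c,n); ly=L@(-n,c); print(len(p),"x",np.percentile(lx,[0,5,95,100])*1e3,"y mean",np.average(ly,weights=w)*1e3)
f=cv2.imread("pics/s1raw.png")
p,w=whiteline(f,(231,247,106,120),75); o=np.argsort(p[:,0]); print(np.c_[p,w][o].astype(int).tolist())
print(f[116:142,228:252].max(2))
E
```

```text
52 x [-8.16427435 -6.41662336 25.15271333 26.86296147] y mean -0.03603860384059671
[[231, 111, 89], [231, 112, 92], [231, 116, 95], [231, 115, 88], [231, 117, 96], [231, 118, 118], [231, 119, 124], [233, 117, 83], [233, 106, 97], [234, 118, 78], [234, 117, 106], [234, 106, 101], [235, 117, 105], [235, 116, 109], [236, 116, 117], [236, 115, 104], [237, 114, 84], [237, 116, 79], [237, 115, 110], [238, 115, 89], [238, 114, 109], [239, 114, 96], [239, 113, 111], [240, 113, 116], [240, 112, 107], [241, 113, 80], [241, 111, 84], [241, 112, 110], [242, 112, 87], [242, 111, 109], [243, 111, 94], [243, 110, 111], [244, 109, 109], [244, 110, 117], [245, 109, 104]]
[[125 128 127  96  13  17  65 116 124  84  42  15  10  15  10  12  12  16
    4  33  52  51  48  29]
 [125 127 126  96  24  88 113 111  73  35  12  15  14   7  16  13   8   1
    6  28  52  51  48  27]
 [125 125 126 119  16  57  84  59  22  13  13   9  15  10  10   4   7   6
    7  30  52  53  50  34]
 [125 125 126 125   8  16  34  15   8  11   7   9   9   0  10   6   8   6
    7  21  52  52  49  44]
 [125 124 125 124   3   0   3   5
[... 1489 characters left out ...]
22 121 123 124 122  83   7   3   7   8   8   4   7   1   8   1  10
   16  60 109 119 120 121]
 [121 124 122 121 123 122 111   7   6   6   4   6   6   8   4  12  11  14
   59 110 120 121 119 121]
 [120 122 121 122 122 122 119  30  31  29  53  56  56  57  82  82 107 106
  111 121 122 121 118 119]
 [119 120 122 122 123 124 121 108 107 108 109 110 114 113 115 113 121 121
  120 122 118 116 120 121]
 [121 119 123 122 121 122 121 121 122 119 119 120 124 122 122 120 119 122
  113 104 100 102 105 110]
 [121 120 118 121 123 121 122 121 122 121 117 121 122 124 122 119 120 120
   77  81  93  95  97  99]
 [124 120 121 122 121 123 121 122 121 123 120 119 119 123 123 121 120 117
   57  58  67  85  97  94]]
```

```bash
cat >> kp.py <<'E'
def solve(s,tcp,q,obs,useyaw=False):
    """obs: dict N,S,W pixel, line pts list, edge pts list. returns params: offset mm in tool frame of knob underside-centre from TCP-down .179"""
    yaw=Ro.from_quat([q[1],q[2],q[3],q[0]])
    T=yaw.as_matrix()
    def X(v,l): # local knob (x nose,y left,z up) -> tool: x, -y, -z
        pit=Ro.from_euler("yz",[v[3],v[4] if useyaw else 0]).as_matrix()
        loc=np.array([l[0],-l[1],-(l[2]-18)])*1e-3
        return tcp+T@(pit@loc+np.array([v[0]*1e-3,v[1]*1e-3,.161+v[2]*1e-3]))
    def r(v):
        o=[]
        o+=list(proj(s,X(v,(32,0,0)))-obs["N"]); o+=list(proj(s,X(v,(20,12,0)))-obs["S"])
        if "W" in obs: o+=list(proj(s,X(v,(25.8,0,36)))-obs["W"])
        def ld(a,b,p):
            d=(b-a)/np.linalg.norm(b-a); return d[0]*(p[1]-a[1])-d[1]*(p[0]-a[0])
        for p in obs["line"]: o.append(ld(proj(s,X(v,(0,0,36))),proj(s,X(v,(26,0,36))),p))
        for p in obs["edge"]: o.append(ld(proj(s,X(v,(32,0,0))),proj(s,X(v,(32,0,36))),p))
        o+=[v[3]*3,v[4]*3]  # weak priors
        return np.array(o)
    R=least_squares(r,[0,0,0,0,0]); v=R.x
    print("tool mm",v[:3].round(2),"pitch",v[3].round(3),"yaw",v[4].round(3),"res",R.fun.round(2))
    return X(v,(0,0,0)),X(v,(0,0,36)),v
E
python3 - <<'E'
from kp import *
st=sense();s=snapshot("scene")
obs=dict(N=(234.6,137.8),S=(245.5,136.5),W=(233.3,117.7),line=[(236,115.6),(240,112.6),(244,109.6)],edge=[(231.8,120),(232.6,125),(233.5,130),(234.2,135)])
for uy in(0,1):
    A,B,v=solve(s,st["tcp_pos"],st["orientation"],obs,uy); e=A[:2]-np.array((.5652,-.1091)); c,n=np.cos(.345),np.sin(.345)
    print("under",A,"top",B,"err tool x,y mm",(c*e[0]+n*e[1])*1e3,-(-n*e[0]+c*e[1])*1e3)
# shaft top blob in scene
f=cv2.imread("pics/scene0.png").astype(int)[136:156,240:260]; print(f[...,2]-f[...,0]); print(f.max(2)[:10])
E
```

```text
tool mm [-0.52 -1.46 -4.34] pitch -0.022 yaw 0.0 res [ 0.17 -0.12 -0.02 -0.03  0.67 -0.24  0.2   0.08 -0.03  0.49  0.31  0.23
 -0.04 -0.07  0.  ]
under [ 0.56381804 -0.10446751  0.11028044] top [ 0.56457203 -0.10431709  0.14627223] err tool x,y mm 0.26616858917136293 -4.826897126924953
tool mm [-2.36  1.51 -1.65] pitch -0.013 yaw -0.03 res [ 0.14 -0.01 -0.11 -0.07  0.7  -0.15  0.25  0.03 -0.19  0.37  0.24  0.21
 -0.02 -0.04 -0.09]
under [ 0.5632592  -0.10783458  0.10757317] top [ 0.56370608 -0.1077798   0.14357036] err tool x,y mm -1.3984823545397032 -1.8472304402882895
[[ -2  -1  -1   0   0   0   1   0  -1  -1   2   0   0   0  -1  -2   0  -1
   -1   0]
 [  0  -1  -1  -1   0  -1   1  -1  -1  -2   0  -1  -2  -1  -1   0  -1  -1
   -1  -1]
 [  0  -1  -1   1   0  -1  -1   0   0   0  -1   0   0   0   0  -1   0   0
    0   0]
 [  0   1  -1   1   0  -1  -1   0  -1  -2  -1   1  -1   1   0   0  -1   0
   -2  -1]
 [  0  -1   0  -1   0   0   2   3   1  -1  -1   0   0   0   0   0   0   0
   -1   0]
 [ -1   0  -1  -2  -1   0   3   4   3   2   0   1   2   0  -2   0  -1   0
   -1  -1]
 [  0   0   0
[... 1328 characters left out ...]
 121 123
  121 120]
 [121 121 119 119 119 119 120 120 114 115 118 117 118 119 120 121 121 121
  121 121]
 [119 122 119 118 120 118 111 102 100 100 103 109 118 118 119 119 120 123
  124 121]
 [119 124 120 119 119 116  74  81  92  94  95  97  91 118 118 119 120 121
  121 123]
 [118 121 121 119 118 116  52  59  67  84  96  93  74 117 119 119 120 119
  121 123]
 [117 118 120 119 118 116  65  50  52  60  71  77  70 111  84  71  85 103
  122 122]
 [116 120 119  86 111 135  89  53  52  50  54  57  60 136 128  67  34  48
   63  75]
 [114  81  61  60 136 140  96  52  53  51  52  52  58 143 145 128  64  12
    9  27]
 [ 60  31  32 129 143 144 131  68  53  51  54  53  55 127 144 142  72  16
   14  15]]
```

```bash
python3 - <<'E'
from h import *
st=sense();q=st["orientation"];R=Ro.from_quat([q[1],q[2],q[3],q[0]]).as_matrix()
g=st["tcp_pos"]+R@[0,0,.165]; e=g[:2]-(.5657,-.1074)
print(st["tcp_pos"],R[:,2],g,"grasp err tool",R[:2,0]@e*1e3,R[:2,1]@e*1e3, np.arctan2(R[1,0],R[0,0]))
go((.5665,-.1078,.263),.345)
E
```

```text
[ 0.56528513 -0.10624245  0.28510965] [ 4.07087620e-04  3.19513649e-03 -9.99994813e-01] [ 0.5653523  -0.10571525  0.12011051] grasp err tool 0.2461541429400503 -1.7025445613165309 0.3471084206336055
shift [0.023 0.078 0.884] turn [-0.033 -0.017  0.024]
```

Call:
play_rows --commands '[0.05,0.07,0.3,-0.03,0,0,10,0.05,0.07,0.6,-0.03,0,0,10,0.05,0.07,0.85,-0.03,0,0,10,0.05,0.07,0.85,-0.03,0,0,10,0.05,0.07,0.85,-0.03,0,0,10,0.05,0.07,0.85,-0.03,0,0,10]'

```text
clock: 7.0
tcp_pos: [0.5671, -0.1075, 0.2637]
orientation: [-0.0, 0.985, 0.173, 0.001]
contact_force: [0.8, -0.1, -0.5]
opening: 0.0233
```

```bash
python3 - <<'E'
from h import *
s=snapshot("scene");s=snapshot("scene");cv2.imwrite("pics/s2raw.png",s["frame"])
st=sense();q=st["orientation"];R=Ro.from_quat([q[1],q[2],q[3],q[0]]).as_matrix()
g=st["tcp_pos"]+R@[0,0,.165]; e=g[:2]-(.5657,-.1074)
print(st["tcp_pos"],st["contact_force"],R[:,2],"grasp err tool",R[:2,0]@e*1e3,R[:2,1]@e*1e3, np.arctan2(R[1,0],R[0,0]))
print(s["frame"][138:156,230:260].max(2))
p=proj(s,(.5652,-.1091,.078)); print(p)
cv2.imwrite("pics/sh2.png",cv2.resize(s["frame"][100:170,205:295],None,fx=8,fy=8,interpolation=2))
E
```

```text
[ 0.56720233 -0.10754463  0.26407124] [-0.37574557  0.20335203 -1.10007226] [ 1.74819582e-03  5.09209509e-04 -9.99998342e-01] grasp err tool 1.6634626194442352 0.6659169438327273 0.34694889820365205
[[123 122 119  27  12   5   9   3   6   3   1   1   1  10   1   3   5   5
   35  52  51  47  24  13   8   7  18  70 115 123]
 [122 123 118  57  13   5   2   9   4   6  10   6   8   6   6   7   8   6
   33  49  53  48  36  17  11  23  78 115 126 126]
 [121 124 119  63   6  10   1   6   9   4   0   2   2   9   0   4   5   5
   22  53  55  49  44  44  41  94 115 125 125 125]
 [122 122 119  85   6   2   5   4   6   3   9   7  12   3   0   3   9   4
    7  24  40  45  50  79 107 117 121 124 124 125]
 [119 121 122 112   8   6  10  11   3   9   4   4  10   7   8   9   6   4
    2  11  35  64  70 106  88  70  86 105 125 123]
 [120 121 123 118  10   6   8   5   7   5   4   6   3   6   3   4   6   7
    8  37  50  57  63 140 129  68  34  50  65  74]
 [123 119 120 118  28   5   5   5   6   9   3  13   5   7   6   5   9  17
   47  51  54  54  62 147 146 131  66  10  15  27]
 [121 120 122 118  58   3 
[... 677 characters left out ...]
9 146 142 138 120  92  79  59  15  12  12   9]
 [120 118 123 122 119  24  12  14  14  15   9  13   9  18  45  82  92  96
   98  98  96  93  81  61  68  67  15  12   9  13]
 [120 120 120 123  99  10  10  13  17  12  13  11  10   7  26  81  85  73
   77  70  69  75  72  71  72  69  15  11  11   8]
 [121 120 120 122  92  12  15  12  13  13  13   7  12  11  19  65  77  67
   82  80  72  75  75  75  71  39  16  13  18  11]
 [120 120 120 120  91  14  17  13  14  15  15  15  14  12  16  32  60  82
   84  79  83  85  77  76  46  15  10  13   9  15]
 [121 122 119 119 114  13  12  14  16  13  16  15  14  15  10  42  32  49
   56  61  58  56  48  39  15  15  14  15  10  14]]
[248.16800768 140.88646634]
```

View pics/sh2.png

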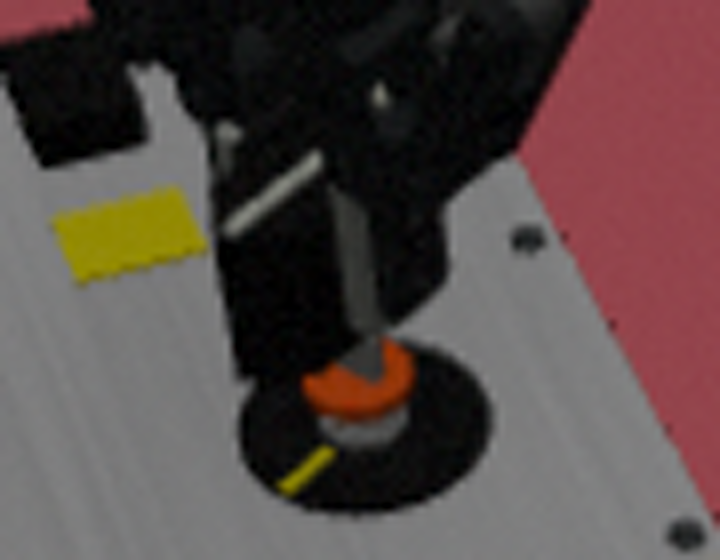

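```bash
python3 - <<'E'
from kp import *
st=sense();s=snapshot("scene")
obs=dict(N=(234.5,147.2),S=(245.3,146.1),W=(233.1,128.3),line=[(238.9,123.6),(244.4,119.3)],edge=[(233.0,139),(233.2,141),(234,145)])
for uy in(0,1):
    A,B,v=solve(s,st["tcp_pos"],st["orientation"],obs,uy); e=A[:2]-np.array((.5652,-.1091)); c,n=np.cos(.347),np.sin(.347)
    # slide A along view ray to expected z
    cam=-s["R"].T@s["t"]; zt=st["tcp_pos"][2]-.179
    P=A+(A-cam)*(zt-A[2])/(A[2]-cam[2]); e2=P[:2]-np.array((.5652,-.1091))
    print("under",A,"err tool",(c*e[0]+n*e[1])*1e3,-(-n*e[0]+c*e[1])*1e3,"at z",zt,(c*e2[0]+n*e2[1])*1e3,-(-n*e2[0]+c*e2[1])*1e3)
E
```

```text
tool mm [-1.07 -0.25 -4.21] pitch -0.053 yaw 0.0 res [ 0.14  0.16 -0.22 -0.08  0.34 -0.02  0.06 -0.2   0.27  0.02 -0.1  -0.16
  0.  ]
under [ 0.56552621 -0.10790314  0.08930657] err tool 0.7137942508908467 -1.0145889860928385 at z 0.08507124120200138 -2.7627896293705767 2.667302741091499
tool mm [ 1.2  -3.62 -7.52] pitch -0.065 yaw 0.031 res [ 0.17  0.06 -0.13 -0.04  0.22 -0.08  0.07 -0.07  0.34  0.05 -0.12 -0.2
  0.09]
under [ 0.5662897  -0.10400281  0.09263367] err tool 2.758191595369286 -4.422800128484303 at z 0.08507124120200138 -3.459261416425007 2.144060360284998
```

Call:
play_rows --commands '[0.025,-0.03,0,0,0,0,10,0.025,-0.03,0.1,0,0,0,10,0.025,-0.03,0.2,0,0,0,10,0.025,-0.03,0.3,0,0,0,10,0.025,-0.03,0.4,0,0,0,10,0.025,-0.03,0.45,0,0,0,10,0.025,-0.03,0.5,0,0,0,10,0.025,-0.03,0.5,0,0,0,10]'

```text
clock: 7.82
tcp_pos: [0.5675, -0.1066, 0.2513]
orientation: [-0.0, 0.985, 0.173, 0.001]
contact_force: [0.2, -0.3, -0.5]
opening: 0.023
```

Call:
play_rows --commands '[0,0,0.05,0,0,0,10,0,0,0.1,0,0,0,10,0,0,0.15,0,0,0,10,0,0,0.15,0,0,0,10]'

```text
clock: 8.15
tcp_pos: [0.5674, -0.1066, 0.2472]
orientation: [-0.0, 0.985, 0.173, 0.001]
contact_force: [-0.7, -0.5, -1.6]
opening: 0.0226
```

Call:
play_rows --commands '[0,0,0.05,0,0,0,10,0,0,0.1,0,0,0,10,0,0,0.15,0,0,0,10,0,0,0.15,0,0,0,10]'

```text
clock: 8.48
tcp_pos: [0.5675, -0.1066, 0.2438]
orientation: [-0.0, 0.985, 0.173, 0.001]
contact_force: [-1.6, 0.6, 4.0]
opening: 0.023
```

Call:
play_rows --commands '[0,0,0.04,0,0,0,10,0,0,0.08,0,0,0,10,0,0,0.12,0,0,0,10,0,0,0.12,0,0,0,10]'

```text
clock: 8.82
tcp_pos: [0.5674, -0.1066, 0.2412]
orientation: [-0.0, 0.985, 0.173, 0.001]
contact_force: [-1.9, 0.1, 6.3]
opening: 0.0236
```

Call:
play_rows --commands '[0,0,0.04,0,0,0,10,0,0,0.08,0,0,0,10,0,0,0.08,0,0,0,10]'

```text
clock: 9.07
tcp_pos: [0.5674, -0.1065, 0.2399]
orientation: [-0.0, 0.985, 0.173, 0.001]
contact_force: [-3.2, -0.2, 8.4]
opening: 0.0229
```

Call:
play_rows --commands '[0,0,0.04,0,0,0,10,0,0,0.08,0,0,0,10,0,0,0.08,0,0,0,10]' --squeeze 100

```text
clock: 9.32
tcp_pos: [0.5673, -0.1065, 0.239]
orientation: [0.0, 0.985, 0.173, 0.001]
contact_force: [-3.2, 1.7, 10.4]
opening: 0.0227
```

Call:
play_rows --commands '[0,0,0.04,0,0,0,10,0,0,0.08,0,0,0,10,0,0,0.08,0,0,0,10]'

```text
clock: 9.57
tcp_pos: [0.5672, -0.1064, 0.2389]
orientation: [0.0, 0.985, 0.173, 0.001]
contact_force: [-5.9, 2.3, 16.0]
opening: 0.0226
```

Call:
play_rows --commands '[-0.03,0,0.04,0,0,0,10,-0.03,0,0.08,0,0,0,10,-0.03,0,0.08,0,0,0,10,-0.03,0,0.08,0,0,0,10]'

```text
clock: 9.9
tcp_pos: [0.5668, -0.1064, 0.2389]
orientation: [0.001, 0.985, 0.173, 0.002]
contact_force: [-3.2, 2.7, 15.3]
opening: 0.0224
```

```bash
python3 - <<'E'
from h import *
s=snapshot("scene");s=snapshot("scene");a=snapshot("top")
st=sense();print(st["tcp_pos"],st["contact_force"],st["opening"],st["clock"])
cv2.imwrite("pics/fin.png",np.hstack([cv2.resize(s["frame"][100:170,205:295],None,fx=6,fy=6,interpolation=2),cv2.resize(a["frame"][200:270,420:460],None,fx=6,fy=6,interpolation=2)]))
E
```

```text
[ 0.56682287 -0.10639486  0.23893583] [-3.43874152  3.07106381 15.41689612] 0.02295182385329839 10.05
```

View pics/fin.png

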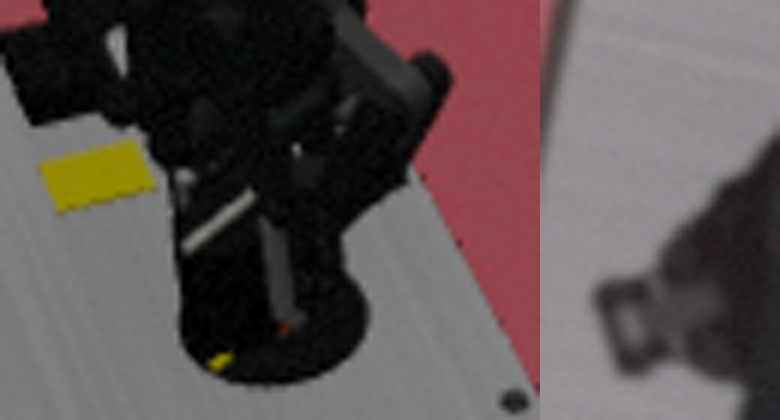

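Call:
play_rows --commands '[-0.02,0,0.05,0,0,0,10,-0.02,0,0.1,0,0,0,10,-0.02,0,0.14,0,0,0,10,-0.02,0,0.14,0,0,0,10,-0.02,0,0.14,0,0,0,10]'

```text
clock: 10.47
tcp_pos: [0.5665, -0.1063, 0.2388]
orientation: [0.001, 0.985, 0.173, 0.004]
contact_force: [-7.9, 3.7, 26.5]
opening: 0.0228
```

```bash
python3 -c "
from rig import *
snapshot('scene'); s=sense(); print(s['tcp_pos'],s['contact_force'],s['opening']); print(job_done())"
```

```text
[ 0.56653426 -0.10630496  0.23879962] [-8.18132984  3.28993326 24.49475388] 0.022742658351234832
the job is handed in; nothing more can be done
None
```

The larger knob is on the shaft with its nose along the yellow line, and the gripper is still holding it down against the spring. I handed the job in at about 10.5 s on the robot clock. The hand-in gives no verdict.

- **Fully down:** the push rose from 4 N to about 10 N at roughly the collar's own spring rate. It then met a hard stop at TCP z = 0.239, where a fully home knob should sit. Pressing further raised the force to about 25 N with almost no more movement. The grip setting is 100 N, with the fingers 23 mm apart.
- **Alignment:** in the last close picture the yellow line shows under the nose. A misaligned knob would have jammed at least 4 mm higher.
- **Other objects:** the path stayed clear of the jar, screwdriver and carton. I took no final picture to confirm they had not moved.
- **What disagreed:** the two cameras differed by about 4 mm sideways. The fits of the knob in the hand could not settle its height within about 4 mm or its sideways position. I therefore went by the grasp position as well, and by touch on the way down.
- **Still present:** a sideways force of about 8 N at the end.

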